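Sweep the dominoes off the games board, each colour into its tray

TASK

Tidy up after the game: pick up the sweeping block and use it to sweep the dominoes off the board, light ones over the edge into the light tray and dark ones into the dark tray, without touching a domino with the gripper or arm. Then stand the block upright in the middle of its cork mat and let go. Leave the mugs, the jar and the remote control where they are, upright.

Things in the scene. Friction and masses are not known exactly. Their poses are not given: they have to be found in the camera images.
- board_top (a point): centre of the top face of the games board: a fixed slab with a grey top and wooden edge, 310 mm along its x, 220 mm along its y, its top 50 mm above the table, flat, with no rim. The four dominoes lie on it side by side along its x, about 74 mm apart (68 mm or more), each within 45 mm of its middle line in y
- light_tray_in (a point): centre of the inner floor (5 mm above the table) of the light wooden tray: fixed, open-topped, outside 330 x 100 x 32 mm (x, y, z), walls 5 mm. One tray stands close against each of the board's two 310 mm sides (its +y and -y sides), parallel to it, rim 18 mm below the board's top; which tray is on which side changes from run to run
- dark_tray_in (a point): centre of the inner floor (5 mm above the table) of the dark wooden tray: fixed, open-topped, outside 330 x 100 x 32 mm (x, y, z), walls 5 mm. One tray stands close against each of the board's two 310 mm sides (its +y and -y sides), parallel to it, rim 18 mm below the board's top; which tray is on which side changes from run to run
- scraper_center (a point): centre (half-way up, 50 mm above its underside) of the sweeping block, 0.2 kg, standing upright on the cork mat: a red foot with a black rubber sole, 36 mm thick along its x, 62 mm wide along its y, 40 mm tall, and on it a pale wooden handle bar 24 mm thick (x), 56 mm wide (y), from 40 to 100 mm above the underside. z up. It is the same turned by half a turn. Grip the handle across its 24 mm thickness; the 62 mm wide faces of the foot do the sweeping
- mat_center (a point): centre (half-way up, 2 mm above the table) of the round cork mat, fixed on the table, 130 mm in diameter, 4 mm thick: the place of the sweeping block. It lies on the left or on the right of the board
- light_a_center (a point): light (pale wood, dark pips) jumbo domino, a rigid flat tile 60 x 30 x 10 mm (along its x, y, z), 25 g, starting flat on the games board, at any yaw. This point is its centre
- dark_a_center (a point): dark (brown wood, white pips) jumbo domino, a rigid flat tile 60 x 30 x 10 mm (along its x, y, z), 25 g, starting flat on the games board, at any yaw. This point is its centre
- light_b_center (a point): light (pale wood, dark pips) jumbo domino, a rigid flat tile 60 x 30 x 10 mm (along its x, y, z), 25 g, starting flat on the games board, at any yaw. This point is its centre
- dark_b_center (a point): dark (brown wood, white pips) jumbo domino, a rigid flat tile 60 x 30 x 10 mm (along its x, y, z), 25 g, starting flat on the games board, at any yaw. This point is its centre
- mug_a: white mug, 84 mm across, 105 mm tall, handle to its +y; origin at the centre of its underside. Stands on the table on the side of the board away from the cork mat. Bystander
- mug_b: blue mug, 84 mm across, 105 mm tall, handle to its +y; origin at the centre of its underside. Stands on the table to the left of the board. Bystander
- jar: amber glass jar, 70 mm across, 90 mm tall; origin at the centre of its underside. Stands on the table to the right of the board. Bystander
- remote: black remote control, 45 x 160 x 18 mm (x, y, z), lying beyond the board; origin at the centre of its underside. Bystander
Things that resemble listed ones, but are neither listed nor needed, are in the scene too. Of the things shaped like the part that bears mat_center, the cork one is meant.

How it is judged:
By the outcome, as a careful person would: the job done as asked, in the order asked, and still so for the second after the job is handed in, with the robot touching nothing.
It also fails if it takes over 64 s, if anything falls off the work surface, if the arm or the gripper's body presses on something with over 40 N, if the wrist force passes 120 N, or if a joint passes its speed limit or range.

ROBOT

A 7-joint arm with a two-finger parallel gripper is mounted at the origin on the work surface. World frame = base frame: x ahead of the robot, y to its left, z up, the work surface at z = 0. Lengths are in m, angles in rad, forces in N, time in s.
With the tool pointing down it reaches from about 0.4 to 0.85 m from the base axis. Payload 10.4 kg.
Tool frame: the origin (TCP) lies where the fingers leave the gripper's body, on its centre line; the fingertips stand 73 mm ahead of it and the grasp point (between the pads) lies 54 mm ahead of it; z points along the fingers, y is the line along which they close (so a half turn about z gives the same grasp; the last joint's range is limited). The gripper opens to 85 mm and grips with 20 to 120 N. Pads are 22 mm wide; open, the fingers measure 114 mm over their backs; the gripper's body (76 mm by 85 mm) begins 54 mm behind the grasp point. The pads swing forward as they close: fully open they stand 13 mm farther back than shut.
Start: joints at [1.317, 0.332, -0.065, 1.46, 0.022, 1.35, -0.088], TCP at [0.143, -0.608, 0.304] pointing down, gripper open.
Joint ranges: [-2.6, 2.6], [-0.5, 2.12], [-1.47, 1.34], [0.16, 2.42], [-1.27, 4.41], [0.06, 2.06], [-2.6, 2.6]. Speed limits (rad/s): [2.22, 2.22, 2.79, 2.79, 3.14, 3.14, 3.14].

INTERFACE

Orientations are given as a unit quaternion [x, y, z, w].
In Python, from workcell import manip, camera gives the robot as it stands. The module is installed in compiled form; this text tells all that it offers.
- The arm moves only by the shell command python3 -m creep 'ROWS' [OPENING] [FORCE]. ROWS is JSON, a list of rows, each a list of 2 entries, a list of its own where there are three numbers: the shift along the tool's x, y, z in mm, then the turn about the tool's z in rad. In form: [[[tx, ty, tz], twist], ...]. A call has 1 to 5 rows; each row is the pose to reach, as a shift and turn from the pose commanded when the call began, along the tool's axes at that moment; what a row does not reach only later rows make up. A row lasts 1/12 s, in which the tool goes at most 41.7 mm and 7.16 degrees, less where a joint would pass 70% of its speed; a pose out of reach is approached as far as the arm can. A call with a gripper value outside its range is refused whole. OPENING is the opening, from 0 (shut) to 1 (fully open), set as the call begins (- or left out, the last holds). The fingers move at their own pace and stop on an object; FORCE is the grip in N (left out, the last holds). Time passes only in rows, so rows that repeat a pose let the fingers close. It gives the time, the measured TCP pose, the force, the opening and the grip force at its end, in the units of the state.
- manip.get_obs(): the state, without advancing time (a new reading comes with each control period).
- camera(name): name is "side" or "top" or "wrist"; returns a dict with "pixels" (420x560x3 uint8, red, green, blue), "z_map" (420x560 float32, m along the optical axis (not along the pixel's ray), 0 where there is no reading), "fx", "fy", "cx", "cy" (pixels), "extrinsics" (4x4, takes a point from world to camera coordinates). Camera axes: x right, y down, z forward; pixel columns grow to the right and rows downward; lengths in m; the calibration is good to about 2 mm. A picture is of the moment at which its call begins.
- manip.hand_in(): hands the job in; it is judged then, once.
The state is a dict: "clock": time; "joint_pos": joint angles; "joint_velocities": joint speeds; "tau": joint torques, N m; "position": TCP position; "ee_rot": TCP orientation; "ft_force": force on the tool from outside, world axes, zero at the start; "torque": the same for the moment, N m; "grip_width": opening from 0.0 (shut) to 1.0 (fully open); "grasp_force": force on a finger pad.
Only numpy, scipy, OpenCV 4.12 (cv2) and the standard library are available. Lean on these libraries where they do the work, as an engineer would, in place of code of your own. Each camera call takes 0.05 s, during which the arm holds its last target. There are 200 camera calls.

## Working session

There is one attempt and no reset: what is moved stays moved. The work goes in short steps, Python scripts to look and compute and a shell command to move; the robot and the scene stay as the last step left them, time stands still between calls to the robot, and variables do not carry over. Pictures are saved under pics/ and viewed, at most 15 in all, crops included, and the job is handed in when it is done.

```bash
mkdir -p pics; cat > h.py <<'E'
import numpy as np, cv2
from workcell import manip, camera
def pts(c):
    z=c["z_map"]; v,u=np.mgrid[:z.shape[0],:z.shape[1]]
    P=np.stack([(u-c["cx"])/c["fx"]*z,(v-c["cy"])/c["fy"]*z,z,np.ones_like(z)],-1)
    return (P@np.linalg.inv(c["extrinsics"]).T)[...,:3]
def snap(n,f):
    c=camera(n); cv2.imwrite("pics/"+f,c["pixels"][...,::-1]); return c,pts(c)
E
python3 - <<'E'
from h import *
c,P=snap("top","top1.png"); np.savez("top1.npz",P=P,I=c["pixels"])
o=manip.get_obs(); print({k:np.round(v,3) for k,v in o.items()})
print(P[::100,::100].round(2).tolist())
E
```

```text
{'clock': np.float64(0.05), 'joint_pos': array([ 1.317,  0.333, -0.065,  1.461,  0.022,  1.35 , -0.089]), 'joint_velocities': array([ 0.001,  0.   ,  0.001, -0.002, -0.   , -0.   , -0.001]), 'tau': array([ 2.0000e-03, -6.2737e+01,  5.0000e-02, -3.9285e+01,  1.6000e-02,
        7.0000e-03,  0.0000e+00]), 'position': array([ 0.143, -0.608,  0.303]), 'ee_rot': array([ 0.993,  0.115, -0.   , -0.001]), 'ft_force': array([-0.313,  0.635, -0.319]), 'torque': array([-0.009, -0.028,  0.035]), 'grasp_force': np.float64(0.0), 'grip_width': np.float64(1.004)}
[[[1.75, 1.42, -0.75], [1.76, 0.91, -0.75], [1.76, 0.39, -0.74], [1.77, -0.12, -0.75], [1.78, -0.62, -0.75], [1.79, -1.13, -0.75]], [[1.21, 1.35, -0.76], [0.88, 0.48, 0.0], [0.88, 0.18, -0.0], [0.89, -0.11, 0.0], [0.89, -0.4, 0.0], [0.9, -0.69, 0.0]], [[0.57, 0.73, 0.0], [0.58, 0.44, 0.01], [0.58, 0.16, 0.0], [0.58, -0.12, 0.05], [0.6, -0.39, 0.0], [0.6, -0.67, 0.0]], [[0.3, 0.69, -0.0], [0.3, 0.42, -0.0], [0.31, 0.15, -0.0], [0.32, -0.12, 0.0], [0.33, -0.39, 0.01], [0.33, -0.65, -0.0]], [[0.06, 0.62, 0.05], [0.05, 0.39, -0.0], [0.06, 0.13, -0.0], [0.07, -0.13, 0.0], [0.07, -0.38, 0.0], [0.08, -0.64, 0.0]]]
```

View pics/top1.png

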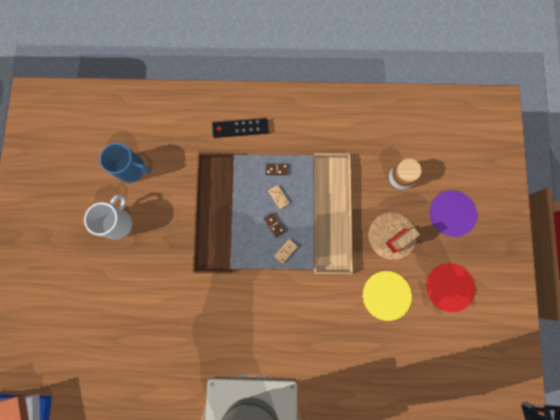

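The top view shows the dark tray on the left (215,212), the light tray on the right (333,212), and the board between them. The dominoes, far to near, are dark (277,170), light (279,196), dark (275,224) and light (286,251). The block is on the cork mat at (400,238).

```bash
python3 - <<'E'
from h import *
d=np.load("top1.npz"); P=d["P"]; I=d["I"].astype(int)
def box(n,m,s=np.s_[:,:]):
    q=P[m][:,:2]*1000; 
    r=cv2.minAreaRect(q.astype(np.float32)); print(n,len(q),np.round(r[0],1),np.round(r[1],1),round(r[2],1),'med z',np.median(P[m][:,2]).round(4))
Z=P[...,2]; v,u=np.mgrid[:420,:560]
def reg(a,b,c,e): return (u>=a)&(u<b)&(v>=c)&(v<e)
brd=reg(225,325,145,280)&(abs(Z-.05)<.004); box("board+",brd)
dm=reg(225,325,150,275)&(Z>.0555)&(Z<.066)
k,l,s,_=cv2.connectedComponentsWithStats(dm.astype(np.uint8))
for i in range(1,k):
    if s[i,4]>20: box(f"dom {I[l==i].mean(0).round()}",l==i)
box("handle",reg(370,430,210,265)&(Z>.09)&(Z<.12))
box("block all",reg(370,430,210,265)&(Z>.03)&(Z<.12))
box("foot",reg(370,430,210,265)&(Z>.03)&(Z<.055))
mat=reg(360,425,205,268)&(Z<.012)&(I[...,0]>150)&(I[...,2]>75)
# mat: cork brighter than table
g=P[235,372:420:4];print(I[236,360:425:4].tolist())
box("mat",mat)
for n,a in dict(light=(312,356,148,276),dark=(192,234,148,276)).items():
    box(n,reg(*a)&(Z>.022)&(Z<.036))
box("lid thing",reg(380,425,155,192)&(Z>.03)); print(Z[reg(380,425,155,192)].max(), Z[reg(80,155,140,245)].max())
E
python3 -c "
import cv2
i=cv2.imread('pics/top1.png')[145:320,190:480];cv2.imwrite('pics/top1c.png',cv2.resize(i,(795,480),interpolation=cv2.INTER_CUBIC))"
```

```text
board+ 7719 [552.4 -43.8] [306.3 218.4] 1.1 med z 0.0503
dom [107.  85.  73.] 247 [664.3 -50.3] [31.8 56.7] 1.3 med z 0.06
dom [197. 162. 124.] 254 [588.6 -58.2] [60.5 30.1] 34.3 med z 0.0601
dom [99. 76. 64.] 260 [514.7 -47.8] [61.5 30. ] 33.6 med z 0.06
dom [176. 145. 111.] 265 [445.2 -81.1] [30.  60.2] 50.4 med z 0.0605
handle 234 [ 483.3 -385. ] [24.1 56.3] 38.6 med z 0.1037
block all 405 [ 483.1 -384.5] [35.6 61.9] 39.3 med z 0.1011
foot 117 [ 483.1 -384.5] [35.6 61.9] 39.3 med z 0.0433
[[86, 60, 39], [135, 94, 62], [165, 124, 88], [187, 147, 107], [192, 151, 110], [184, 144, 106], [181, 142, 103], [181, 141, 102], [177, 131, 95], [168, 46, 40], [144, 96, 73], [182, 149, 112], [189, 155, 117], [185, 151, 114], [160, 129, 97], [93, 65, 42], [92, 63, 41]]
mat 1410 [ 498.4 -361.5] [175.6 132.8] 4.5 med z 0.0039
light 657 [ 555.8 -204.2] [105.5 330.4] 89.8 med z 0.0313
dark 630 [550.8 117.1] [329.9 101.9] 0.7 med z 0.0314
lid thing 692 [ 513.5 -264.5] [ 68.5 456.7] 48.4 med z 0.0888
1.1342308277460111 1.1342308277460111
```

View pics/top1c.png

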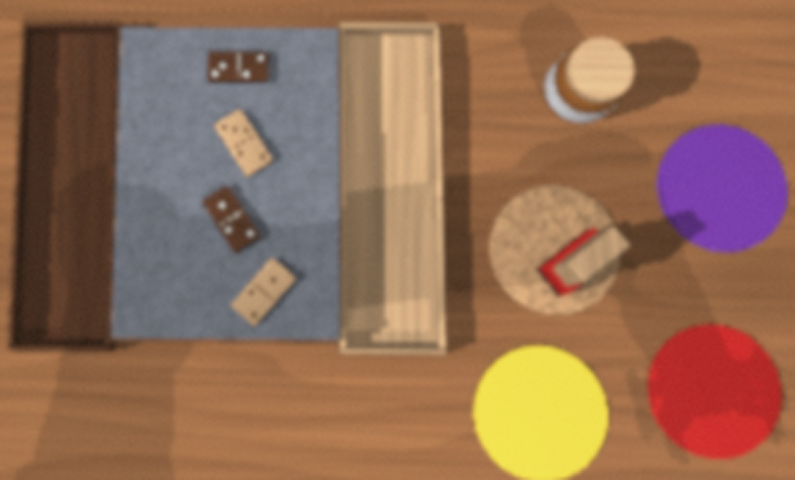

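The crop confirms the dark-light-dark-light order from far to near. The cork mat is at crop (553,249), with the block off-centre on it at (590,258).

```bash
cat > to.py <<'E'
import sys
from h import *
from scipy.spatial.transform import Rotation as R
t=[float(a) for a in sys.argv[1:]]  # x y z mm, theta deg (heading of tool x)
o=manip.get_obs(); r=R.from_quat(o["ee_rot"]); p=np.array(o["position"])*1000; X=r.as_matrix()
th=np.degrees(np.arctan2(X[1,0],X[0,0]))
print("pos",p.round(1),"th",round(th,2),"t",round(float(o["clock"]),2),"j",np.round(o["joint_pos"],2),"tilt",X[:,2].round(3),"w",round(float(o["grip_width"]),3),"F",np.round(o["ft_force"],1))
print("shift",(r.inv().apply(np.array(t[:3])-p)).round(1),"twist",round(np.radians((th-t[3]+180)%360-180),3))
E
python3 - <<'E'
from h import *
c=camera("top"); E=np.linalg.inv(c["extrinsics"])
d=E[:3,:3]@[(391.75-c["cx"])/c["fx"],(236.0-c["cy"])/c["fy"],1]; o=E[:3,3]
print(o+d*(0.004-o[2])/d[2])
E
python3 -m creep '[[[38,-14,0],0.11],[[76,-28,0],0.23],[[114,-42,0],0.34],[[152,-56,0],0.45],[[190,-70,0],0.56]]' 1
python3 to.py 483 -385 220 -51.4
```

```text
[ 0.49564677 -0.36877289  0.004     ]
clock: 0.52
position: [0.3132, -0.4954, 0.3037]
ee_rot: [0.986, -0.167, -0.0, -0.0]
ft_force: [0.3, -0.8, -0.3]
grip_width: 1.002
grasp_force: 0.0
pos [ 313.2 -495.4  303.7] th -19.18 t 0.52 j [ 1.02  0.25 -0.11  1.57  0.03  1.33 -1.  ] tilt [-0.  0. -1.] w 1.002 F [ 0.3 -0.8 -0.3]
shift [ 124.1 -160.    83.6] twist 0.562
```

```bash
python3 -m creep '[[[25,-32,16],0.11],[[50,-64,32],0.23],[[74,-96,48],0.34],[[99,-128,64],0.45],[[124,-160,80],0.562]]'
python3 -m creep '[[[0,0,0],0]]'
python3 to.py 483 -385 135 -51.4
python3 - <<'E'
from h import *
c,P=snap("wrist","w1.png"); Z=P[...,2]
near=np.hypot(P[...,0]-.483,P[...,1]+.385)<.06
for n,m in dict(handle=near&(Z>.095)&(Z<.11),).items():
    r=cv2.minAreaRect((P[m][:,:2]*1000).astype(np.float32)); print(n,m.sum(),np.round(r[0],1),np.round(r[1],1),r[2])
E
```

```text
clock: 0.93
position: [0.4739, -0.3895, 0.2269]
ee_rot: [0.901, -0.434, -0.0, 0.0]
ft_force: [0.7, -0.6, 0.1]
grip_width: 1.002
grasp_force: 0.0
clock: 1.02
position: [0.4788, -0.3827, 0.224]
ee_rot: [0.902, -0.431, -0.002, -0.003]
ft_force: [1.1, 0.6, -0.3]
grip_width: 0.999
grasp_force: 0.0
pos [ 478.8 -382.7  224. ] th -51.04 t 1.02 j [ 0.73  0.37 -0.15  1.59  0.05  1.2  -1.9 ] tilt [-0.001  0.006 -1.   ] w 0.999 F [ 1.1  0.6 -0.3]
shift [ 4.9 -1.5 89. ] twist 0.006
handle 3765 [ 483.5 -385.5] [24.1 55.7] 38.85462951660156
```

View pics/w1.png

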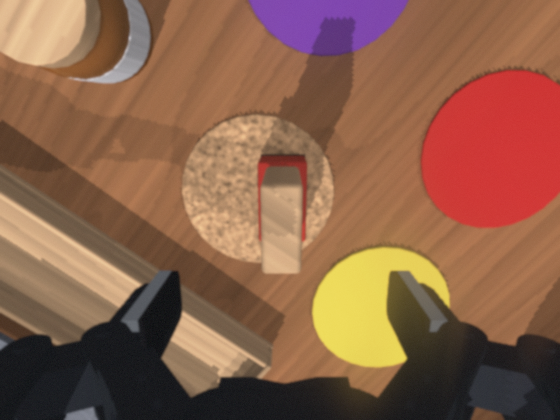

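The wrist view shows the handle at (282,220), square to and centred between the open fingers. Its pose matches the top view to within 1 mm, so I descend and grip.

```bash
python3 -m creep '[[[5,-1.5,20],0],[[5,-1.5,40],0],[[5,-1.5,60],0],[[5,-1.5,78],0],[[5,-1.5,88],0]]' >/dev/null
python3 -m creep '[[[0,0,0],0],[[0,0,0],0]]' >/dev/null
python3 to.py 483 -385 135 -51.4
python3 -m creep '[[[0,0,0],0],[[0,0,0],0],[[0,0,0],0],[[0,0,0],0],[[0,0,0],0]]' 0 60
python3 -m creep '[[[0,0,0],0],[[0,0,0],0],[[0,0,0],0],[[0,0,0],0],[[0,0,0],0]]'
python3 to.py 483 -385 225 -51.4
```

```text
pos [ 476.8 -394.3  140. ] th -51.08 t 1.65 j [ 0.73  0.46 -0.14  1.65  0.07  1.04 -1.9 ] tilt [-0.  0. -1.] w 0.999 F [-0.2 -0.   0.9]
shift [ -3.3 -10.7   5. ] twist 0.006
clock: 2.07
position: [0.4776, -0.3938, 0.1404]
ee_rot: [0.902, -0.431, 0.001, -0.0]
ft_force: [5.1, 3.6, 0.3]
grip_width: 0.301
grasp_force: 25.7
clock: 2.48
position: [0.4775, -0.3941, 0.1405]
ee_rot: [0.902, -0.431, 0.001, 0.0]
ft_force: [-0.1, 0.5, 5.2]
grip_width: 0.276
grasp_force: 59.8
pos [ 477.5 -394.1  140.5] th -51.06 t 2.48 j [ 0.73  0.46 -0.14  1.65  0.07  1.04 -1.9 ] tilt [ 0.001 -0.001 -1.   ] w 0.276 F [-0.1  0.5  5.2]
shift [ -3.5 -10.  -84.5] twist 0.006
```

```bash
python3 -m creep '[[[0,0,-15],0],[[0,0,-38],0],[[0,0,-65],0],[[0,0,-90],0],[[0,0,-90],0]]' >/dev/null
python3 -m creep '[[[0,0,0],0],[[0,0,0],0],[[0,0,0],0]]'
python3 to.py 448 -20 230 0
```

```text
clock: 3.15
position: [0.4764, -0.3934, 0.2279]
ee_rot: [0.902, -0.431, -0.001, -0.0]
ft_force: [-0.5, 0.0, -1.9]
grip_width: 0.274
grasp_force: 59.4
pos [ 476.4 -393.4  227.9] th -51.06 t 3.15 j [ 0.73  0.37 -0.15  1.57  0.06  1.21 -1.89] tilt [-0.002  0.002 -1.   ] w 0.274 F [-0.5  0.  -1.9]
shift [-308.3 -212.6   -1.4] twist -0.891
```

```bash
python3 -m creep '[[[-25,-17,0],0],[[-58,-40,0],0],[[-92,-63,0],0],[[-126,-87,0],0],[[-160,-110,0],0]]' >/dev/null
python3 -m creep '[[[-34,-24,0],0],[[-68,-47,0],0],[[-102,-71,0],0],[[-130,-90,0],0],[[-148,-103,0],0]]' >/dev/null
python3 -m creep '[[[0,0,0],-0.1],[[0,0,0],-0.21],[[0,0,0],-0.32],[[0,0,0],-0.43],[[0,0,0],-0.54]]' >/dev/null
python3 -m creep '[[[0,0,0],-0.1],[[0,0,0],-0.2],[[0,0,0],-0.29],[[0,0,0],-0.35],[[0,0,0],-0.35]]' >/dev/null
python3 -m creep '[[[0,0,0],0],[[0,0,0],0]]' >/dev/null
python3 to.py 448 -20 190 0
python3 - <<'E'
from h import *
c,P=snap("side","s1.png"); Z=P[...,2]
c2=camera("top"); Q=pts(c2); z=Q[...,2]
m=(z>.055)&(z<.0655)&(abs(Q[...,0]-.55)<.16)&(abs(Q[...,1]+.044)<.115)
k,l,s,_=cv2.connectedComponentsWithStats(m.astype(np.uint8))
for i in range(1,k):
    if s[i,4]>30: print(s[i,4],(Q[l==i].mean(0)*1000).round())
E
```

```text
pos [448.9 -20.4 229.3] th -0.2 t 4.98 j [ 0.39  0.03 -0.45  1.98  0.01  1.14 -1.64] tilt [-0.001  0.    -1.   ] w 0.273 F [ 0.5 -0.5 -2. ]
shift [-0.9 -0.4 39.3] twist -0.003
252 [664. -50.  60.]
211 [588. -61.  60.]
36 [504. -67.  61.]
206 [444. -84.  61.]
```

View pics/s1.png

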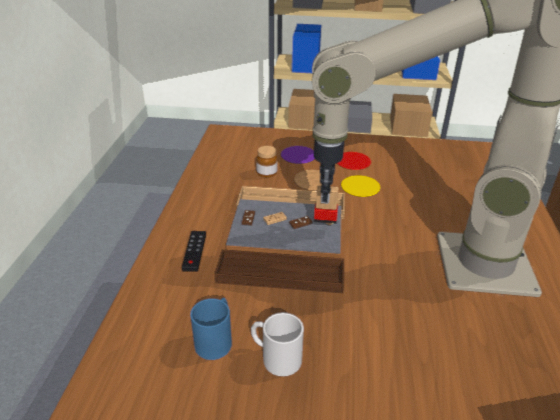

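The side view shows the block held upright at (326,205), over the board behind the nearest light domino. I check its foot in the hand before lowering it.

```bash
python3 - <<'E'
from h import *
c=camera("side"); P=pts(c); I=c["pixels"].astype(int)
m=(I[...,0]>90)&(I[...,1]<60)&(I[...,2]<60)&(np.hypot(P[...,0]-.445,P[...,1]+.02)<.06)&(P[...,2]>.06)
q=P[m]*1000; print(len(q),np.percentile(q,[1,50,99],axis=0).round(1))
E
python3 -m creep '[[[-1,0,10],0],[[-1,0,20],0],[[-1,0,30],0],[[-1,0,37],0],[[-1,0,39],0]]' >/dev/null
python3 -m creep '[[[0,0,0],0],[[0,0,0],0]]' >/dev/null
python3 to.py 448 -185 190 0
```

```text
253 [[414.4 -11.2 100.5]
 [444.   -2.3 120.3]
 [473.7   3.2 208.8]]
pos [448.3 -20.3 190.8] th -0.07 t 5.72 j [ 0.38  0.07 -0.45  2.02  0.04  1.05 -1.66] tilt [-0.  0. -1.] w 0.272 F [ 0.6 -0.1 -1.8]
shift [-1.000e-01  1.647e+02  8.000e-01] twist -0.001
```

```bash
python3 -m creep '[[[0,6,1.5],0],[[0,16,1.5],0],[[0,28,1.5],0],[[0,41,1.5],0],[[0,54,1.5],0]]' >/dev/null
python3 -m creep '[[[0,13,0],0],[[0,26,0],0],[[0,39,0],0],[[0,52,0],0],[[0,62,0],0]]'
python3 -m creep '[[[0,7,0],0],[[0,12,0],0],[[0,12,0],0],[[0,12,0],0]]' >/dev/null
python3 to.py 592 0 230 0
python3 - <<'E'
from h import *
c,P=snap("top","t2.png")
E
```

```text
clock: 6.55
position: [0.4478, -0.1386, 0.1895]
ee_rot: [1.0, -0.001, 0.0, 0.0]
ft_force: [-0.5, 0.4, -2.3]
grip_width: 0.272
grasp_force: 59.2
pos [ 448.1 -148.2  189.3] th -0.07 t 6.88 j [ 0.53  0.12 -0.33  1.98  0.04  1.05 -1.38] tilt [-0.  0. -1.] w 0.277 F [-0.5 -0.2 -2.8]
shift [ 143.8 -148.4  -40.7] twist -0.001
```

View pics/t2.png

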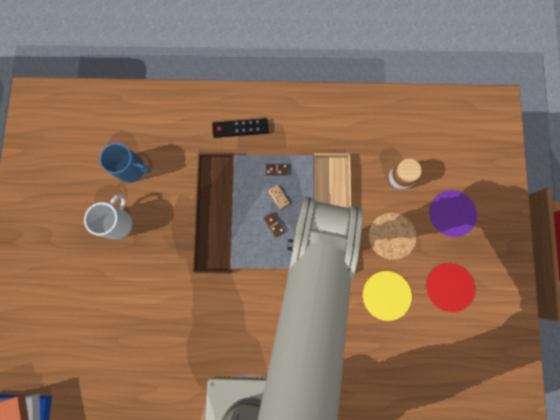

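The arm hides the tray, so I lift away, go to the next light domino and check the tray from there.

```bash
python3 -m creep '[[[0,0,-15],0],[[0,0,-40],0],[[20,-20,-42],0],[[50,-50,-42],0],[[80,-80,-42],0]]' >/dev/null
python3 -m creep '[[[28,-28,0],0],[[50,-52,0],0],[[64,-66,0],0],[[64,-66,0],0],[[64,-66,0],0]]' >/dev/null
python3 to.py 592 -2 189.5 0
python3 - <<'E'
from h import *
c,P=snap("side","s2.png"); c,P=snap("top","t3.png")
z=P[...,2];x=P[...,0];y=P[...,1];I=c["pixels"]
for n,m in dict(board=(z>.055)&(z<.0655)&(abs(x-.55)<.16)&(abs(y+.044)<.115),lt=(z>.010)&(z<.05)&(abs(x-.553)<.157)&(y<-.165)&(y>-.245)).items():
  k,l,s,_=cv2.connectedComponentsWithStats(m.astype(np.uint8))
  for i in range(1,k):
    if s[i,4]>20:
        r=cv2.minAreaRect((P[l==i][:,:2]*1000).astype(np.float32)); print(n,s[i,4],np.round(r[0]),np.round(r[1]),round(r[2]),np.median(z[l==i]).round(3))
E
```

```text
pos [591.3  -1.6 230.8] th 0.12 t 7.77 j [ 0.28  0.34 -0.43  1.63  0.15  1.2  -1.75] tilt [-0.001  0.001 -1.   ] w 0.275 F [-0.9 -1.1 -2.9]
shift [ 0.7  0.4 41.3] twist 0.002
board 132 [665. -61.] [31. 35.] 1 0.06
board 140 [591. -70.] [62. 26.] 11 0.06
lt 254 [ 461. -200.] [32. 60.] 90 0.015
```

View pics/s2.png

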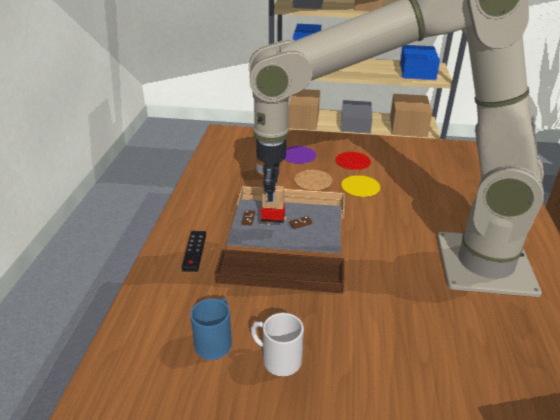

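The first light domino lies flat in the light tray, and the block is at (272,205), over the far side of the board. I sweep the second light one the same way, lift, and go to the dark one at (515,-48) from its -y side.

```bash
python3 -m creep '[[[0,0,10],0],[[0,0,22],0],[[0,0,34],0],[[0,0,41],0],[[0,0,41],0]]' >/dev/null
python3 -m creep '[[[0,2,0],0],[[0,12,0],0],[[0,24,0],0],[[0,37,0],0],[[0,50,0],0]]' >/dev/null
python3 -m creep '[[[0,13,0],0],[[0,26,0],0],[[0,39,0],0],[[0,52,0],0],[[0,65,0],0]]'
python3 -m creep '[[[0,13,0],0],[[0,23,0],0],[[0,30,0],0],[[0,30,0],0],[[0,30,0],0]]' >/dev/null
python3 to.py 518 -107 230 0
```

```text
clock: 9.12
position: [0.591, -0.1201, 0.1903]
ee_rot: [1.0, -0.001, 0.0, 0.0]
ft_force: [0.6, -0.7, -1.8]
grip_width: 0.272
grasp_force: 59.4
pos [ 591.  -148.6  190.2] th -0.09 t 9.53 j [ 0.46  0.41 -0.36  1.62  0.15  1.14 -1.51] tilt [-0.  0. -1.] w 0.272 F [ 0.3  1.  -2.2]
shift [-73.  -41.5 -39.8] twist -0.002
```

```bash
python3 -m creep '[[[0,0,-15],0],[[0,0,-40],0],[[-15,-9,-41],0],[[-45,-26,-41],0],[[-73,-41,-41],0]]' >/dev/null
python3 -m creep '[[[0,0,0],0],[[0,0,0],0],[[0,0,0],0]]' >/dev/null
python3 to.py 518 -107 189.5 0
python3 - <<'E'
from h import *
c,P=snap("side","s3.png"); z=P[...,2];x=P[...,0];y=P[...,1]
m=(z>.056)&(z<.0655)&(abs(x-.55)<.16)&(abs(y+.044)<.112)
k,l,s,_=cv2.connectedComponentsWithStats(m.astype(np.uint8))
for i in range(1,k):
    if s[i,4]>15:
        r=cv2.minAreaRect((P[l==i][:,:2]*1000).astype(np.float32)); print(s[i,4],np.round(r[0]),np.round(r[1]),round(r[2]),c["pixels"][l==i].mean(0).round())
E
```

```text
pos [ 518.5 -107.1  231.8] th -0.01 t 10.2 j [ 0.47  0.2  -0.4   1.79  0.09  1.16 -1.52] tilt [ 0.001 -0.    -1.   ] w 0.272 F [ 0.3  0.3 -2.7]
shift [-0.5 -0.1 42.3] twist -0.0
133 [663. -47.] [30. 66.] 0 [91. 69. 56.]
154 [512. -44.] [62. 38.] 32 [99. 72. 56.]
```

Only the dark dominoes remain on the board. I sweep this one towards +y.

```bash
python3 -m creep '[[[0,0,10],0],[[0,0,22],0],[[0,0,34],0],[[0,0,42],0],[[0,0,42],0]]' >/dev/null
python3 -m creep '[[[0,-2,0],0],[[0,-12,0],0],[[0,-24,0],0],[[0,-37,0],0],[[0,-50,0],0]]' >/dev/null
python3 -m creep '[[[0,-13,0],0],[[0,-26,0],0],[[0,-39,0],0],[[0,-52,0],0],[[0,-65,0],0]]'
python3 -m creep '[[[0,-13,0],0],[[0,-26,0],0],[[0,-38,0],0],[[0,-47,0],0],[[0,-47,0],0]]' >/dev/null
python3 -m creep '[[[0,0,0],0],[[0,0,-15],0],[[0,0,-41],0],[[0,0,-41],0],[[0,0,-41],0]]' >/dev/null
python3 to.py 667 -107 230 0
```

```text
clock: 11.5
position: [0.518, 0.0096, 0.1895]
ee_rot: [1.0, 0.0, 0.0, -0.0]
ft_force: [0.0, -0.2, -1.6]
grip_width: 0.27
grasp_force: 59.9
pos [518.9  53.8 231.4] th -0.14 t 12.33 j [ 0.26  0.2  -0.5   1.81  0.1   1.16 -1.85] tilt [ 0.003 -0.    -1.   ] w 0.274 F [ 0.8 -0.2 -3. ]
shift [148.5 160.4   1.9] twist -0.002
```

```bash
python3 -m creep '[[[18,19,0],0],[[45,48,0],0],[[72,77,0],0],[[98,106,0],0],[[122,132,0],0]]' >/dev/null
python3 -m creep '[[[16,17,0],0],[[26,28,0],0],[[26,28,0],0],[[26,28,0],0],[[26,28,0],0]]' >/dev/null
python3 to.py 667 -107 189.5 0
python3 - <<'E'
from h import *
c,P=snap("side","s4.png"); z=P[...,2];x=P[...,0];y=P[...,1]
m=(z>.056)&(z<.0655)&(abs(x-.55)<.16)&(abs(y+.044)<.112)
k,l,s,_=cv2.connectedComponentsWithStats(m.astype(np.uint8))
for i in range(1,k):
    if s[i,4]>15:
        r=cv2.minAreaRect((P[l==i][:,:2]*1000).astype(np.float32)); print(s[i,4],np.round(r[0]),np.round(r[1]),round(r[2]),c["pixels"][l==i].mean(0).round())
E
```

```text
pos [ 665.4 -105.   229.3] th -0.04 t 13.17 j [ 0.36  0.51 -0.38  1.39  0.19  1.27 -1.61] tilt [-0.002  0.001 -1.   ] w 0.271 F [-0.8 -0.8 -3. ]
shift [ 1.7  2.  39.8] twist -0.001
133 [663. -47.] [30. 64.] 1 [101.  76.  61.]
```

```bash
python3 -m creep '[[[1,1,10],0],[[1,2,22],0],[[1,2,34],0],[[1,2,41],0],[[1,2,41],0]]' >/dev/null
python3 -m creep '[[[0,-2,0],0],[[0,-12,0],0],[[0,-24,0],0],[[0,-37,0],0],[[0,-50,0],0]]' >/dev/null
python3 -m creep '[[[0,-13,0],0],[[0,-26,0],0],[[0,-39,0],0],[[0,-52,0],0],[[0,-65,0],0]]'
python3 -m creep '[[[0,-10,0],0],[[0,-20,0],0],[[0,-30,0],0],[[0,-40,0],0],[[0,-48,0],0]]' >/dev/null
python3 -m creep '[[[0,0,0],0],[[0,0,-15],0],[[0,0,-41],0],[[0,0,-41],0],[[0,0,-41],0]]' >/dev/null
python3 to.py 500 -369 230 0
python3 - <<'E'
from h import *
c,P=snap("side","s5.png")
E
```

```text
clock: 14.47
position: [0.6671, 0.0087, 0.1893]
ee_rot: [1.0, -0.001, 0.0, 0.0]
ft_force: [0.9, -0.9, -1.3]
grip_width: 0.27
grasp_force: 60.1
pos [668.   54.9 231.8] th -0.12 t 15.3 j [ 0.15  0.51 -0.43  1.4   0.21  1.27 -1.86] tilt [ 0.003 -0.    -1.   ] w 0.272 F [-1.  -0.8 -2. ]
shift [-167.2  424.2    1.3] twist -0.002
```

View pics/s5.png

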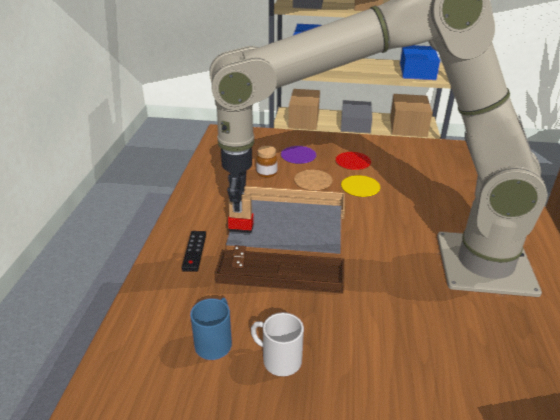

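The board is clear. The last dark domino, at (239,257), seems to be leaning in the dark tray, so I measure it.

```bash
python3 - <<'E'
from h import *
for n in("side","top"):
  c=camera(n);P=pts(c); z=P[...,2];x=P[...,0];y=P[...,1]
  m=(z>.009)&(z<.075)&(abs(x-.553)<.157)&(y<.155)&(y>.05)
  m&=~((abs(y-.065)<.012)&(abs(z-.03)<.005))
  for a in np.arange(.40,.72,.02):
    q=P[m&(abs(x-a)<.01)&(y>.067)]*1000
    if len(q)>8: print(n,a.round(2),len(q),np.percentile(q,[2,98],axis=0).round().tolist())
c=camera("wrist");cv2.imwrite("pics/w2.png",c["pixels"][...,::-1])
i=cv2.imread("pics/s5.png")[190:300,200:360];cv2.imwrite("pics/s5c.png",cv2.resize(i,(800,550),interpolation=cv2.INTER_CUBIC))
E
```

```text
side 0.4 35 [[397.0, 67.0, 10.0], [410.0, 76.0, 47.0]]
side 0.42 52 [[410.0, 67.0, 9.0], [429.0, 111.0, 51.0]]
side 0.44 52 [[431.0, 67.0, 10.0], [450.0, 90.0, 51.0]]
side 0.46 59 [[450.0, 67.0, 10.0], [469.0, 77.0, 50.0]]
side 0.48 48 [[471.0, 67.0, 10.0], [489.0, 78.0, 52.0]]
side 0.5 114 [[491.0, 67.0, 10.0], [510.0, 127.0, 51.0]]
side 0.52 130 [[510.0, 68.0, 9.0], [529.0, 128.0, 49.0]]
side 0.54 122 [[531.0, 68.0, 10.0], [549.0, 127.0, 49.0]]
side 0.56 89 [[550.0, 67.0, 9.0], [570.0, 124.0, 49.0]]
side 0.58 58 [[571.0, 67.0, 9.0], [589.0, 80.0, 48.0]]
side 0.6 69 [[590.0, 67.0, 11.0], [610.0, 79.0, 52.0]]
side 0.62 72 [[611.0, 67.0, 9.0], [629.0, 121.0, 52.0]]
side 0.64 81 [[631.0, 67.0, 9.0], [650.0, 127.0, 52.0]]
side 0.66 189 [[650.0, 69.0, 11.0], [670.0, 121.0, 52.0]]
side 0.68 117 [[670.0, 69.0, 11.0], [689.0, 120.0, 52.0]]
side 0.7 79 [[691.0, 68.0, 11.0], [710.0, 144.0, 51.0]]
```

View pics/s5c.png

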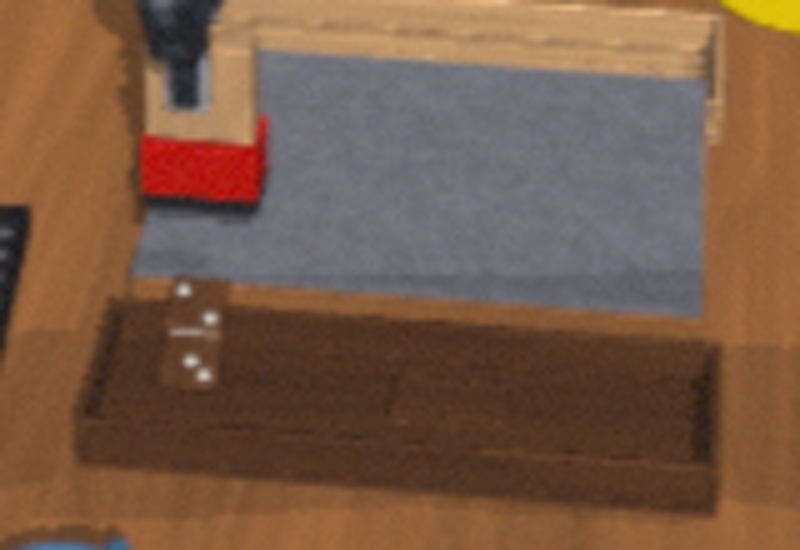

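The crop shows the last dark domino leaning against the board's edge inside the dark tray. I want its profile so the block can push it flat.

```bash
python3 - <<'E'
from h import *
c=camera("side");P=pts(c); z=P[...,2];x=P[...,0];y=P[...,1]
m=(abs(x-.663)<.008)&(y>.05)&(y<.175)&(z<.06)
q=P[m]*1000; q=q[np.argsort(q[:,1])]; print(q[::3,1:].round().astype(int).tolist())
for a in(.45,.66):
  m=(abs(x-a)<.008)&(y>.15)&(y<.19)&(z<.06);print(a,P[m].max(0))
E
python3 to.py 667 94 231 0
```

```text
[[50, 51], [52, 49], [56, 48], [57, 49], [59, 51], [61, 46], [64, 50], [64, 50], [67, 50], [68, 51], [69, 50], [70, 48], [75, 50], [77, 51], [78, 44], [79, 49], [80, 51], [81, 43], [82, 45], [85, 41], [86, 45], [87, 45], [87, 38], [88, 39], [89, 44], [90, 38], [90, 44], [91, 39], [94, 37], [95, 32], [95, 34], [96, 32], [97, 32], [99, 28], [100, 32], [101, 22], [101, 30], [102, 30], [103, 28], [104, 22], [105, 26], [106, 29], [107, 23], [107, 21], [109, 22], [109, 22], [111, 24], [111, 21], [112, 24], [113, 19], [114, 10], [115, 9], [115, 17], [116, 22], [117, 8], [118, 16], [118, 20], [119, 4], [120, 22], [121, 8], [122, 15], [122, 5], [125, 4], [127, 3], [129, 4], [130, 3], [133, 5], [134, 4], [136, 4], [138, 5], [167, 32], [169, 13], [169, 23], [169, 33], [170, 0], [170, 32], [170, 1], [171, 15], [171, -3], [171, 9], [171, 6], [172, 12], [172, 22], [172, 20], [172, 2], [172, -4], [173, 24], [173, 33], [173, 34], [173, 6], [173, 31], [175, 22]]
0.45 [0.45785258 0.18952989 0.03347243]
0.66 [0.66791775 0.18963734 0.03392704]
pos [666.8  55.  229. ] th -0.08 t 15.55 j [ 0.15  0.51 -0.43  1.41  0.21  1.27 -1.86] tilt [-0.002 -0.    -1.   ] w 0.268 F [ 0.1 -0.3 -1.1]
shift [  0.2 -39.   -2. ] twist -0.001
```

```bash
python3 -m creep '[[[0,-10,0],0],[[0,-24,0],0],[[0,-38,0],0],[[0,-45,0],0],[[0,-45,0],0]]' >/dev/null
python3 -m creep '[[[0,0,12],0],[[0,0,24],0],[[0,0,33],0],[[0,0,38],0],[[0,0,40],0]]' >/dev/null
python3 -m creep '[[[0,0,3],0],[[0,0,6],0],[[0,0,9],0]]'
python3 to.py 667 100 165 0
```

```text
clock: 16.63
position: [0.6675, 0.1002, 0.1815]
ee_rot: [1.0, -0.001, 0.0, -0.0]
ft_force: [-1.3, 1.1, 5.3]
grip_width: 0.276
grasp_force: 61.2
pos [667.5 100.2 181.5] th -0.08 t 16.63 j [ 0.09  0.56 -0.43  1.44  0.24  1.19 -1.94] tilt [ 0.001  0.    -1.   ] w 0.276 F [-1.3  1.1  5.3]
shift [-0.5  0.2 16.5] twist -0.001
```

Contact is light, about 7 N, so I continue in small steps.

```bash
python3 -m creep '[[[0,0,2],0],[[0,0,4],0]]'|grep -E 'pos|force'
python3 -m creep '[[[0,0,2],0],[[0,0,4],0]]'|grep -E 'pos|force'
```

```text
position: [0.6682, 0.1015, 0.1795]
ft_force: [-2.4, 2.9, 15.6]
grasp_force: 62.4
position: [0.6689, 0.1028, 0.1777]
ft_force: [-4.3, 5.3, 26.5]
grasp_force: 64.0
```

It isn't slipping, so I ease off a little and drag the domino outward with the rubber sole.

```bash
python3 -m creep '[[[0,-3,-2],0],[[0,-7,-2],0],[[0,-11,-1],0],[[0,-15,0],0]]'|grep -E 'pos|force'
python3 - <<'E'
from h import *
c,P=snap("side","s6.png"); z=P[...,2];x=P[...,0];y=P[...,1]
i=c["pixels"][190:300,200:360,::-1];cv2.imwrite("pics/s6c.png",cv2.resize(i,(800,550),interpolation=cv2.INTER_CUBIC))
E
```

```text
position: [0.667, 0.1154, 0.1727]
ft_force: [-0.8, -0.3, -2.0]
grasp_force: 60.3
```

View pics/s6c.png

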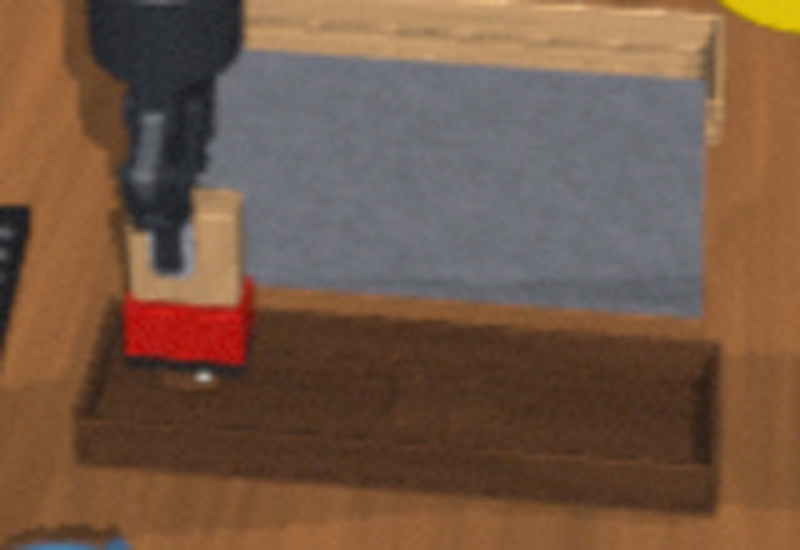

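The contact force is gone and only the lower end of the domino shows, at crop (205,377), so it has probably dropped flat. I lift and check.

```bash
python3 -m creep '[[[0,0,-15],0],[[0,0,-40],0],[[0,15,-60],0],[[0,45,-62],0],[[0,75,-62],0]]' >/dev/null
python3 -m creep '[[[0,30,0],0],[[0,50,0],0],[[0,50,0],0],[[0,50,0],0]]' >/dev/null
python3 to.py 500 -369 235 0
python3 - <<'E'
from h import *
c,P=snap("side","s7.png"); z=P[...,2];x=P[...,0];y=P[...,1];I=c["pixels"].astype(int)
m=(abs(x-.663)<.01)&(y>.065)&(y<.165)&(z<.06)
q=P[m]*1000; q=q[np.argsort(q[:,1])]; print(q[::4,1:].round().astype(int).tolist())
o=manip.get_obs()["position"]
m=(I[...,0]>90)&(I[...,1]<60)&(I[...,2]<60)&(np.hypot(x-o[0],y-o[1])<.06)&(z>.06)
print((np.percentile(P[m],[1,50,99],axis=0)*1000).round(1))
i=c["pixels"][190:300,200:360,::-1];cv2.imwrite("pics/s7c.png",cv2.resize(i,(800,550),interpolation=cv2.INTER_CUBIC))
E
```

```text
pos [667.  -11.6 234.6] th -0.24 t 18.1 j [ 0.24  0.5  -0.41  1.41  0.2   1.28 -1.76] tilt [-0.001 -0.001 -1.   ] w 0.275 F [-0.2  1.1 -2.2]
shift [-165.5  358.     0. ] twist -0.004
[[66, 49], [67, 53], [69, 50], [69, 47], [76, 46], [77, 50], [77, 54], [79, 49], [80, 43], [81, 50], [82, 47], [83, 42], [84, 42], [84, 40], [86, 41], [87, 39], [88, 40], [90, 41], [90, 37], [92, 42], [93, 41], [95, 38], [95, 35], [97, 32], [97, 32], [98, 35], [99, 32], [100, 25], [100, 29], [101, 25], [102, 27], [103, 30], [105, 23], [106, 19], [107, 21], [109, 19], [109, 25], [110, 26], [111, 22], [113, 19], [115, 16], [115, 6], [115, 19], [116, 15], [116, 17], [117, 5], [118, 15], [119, 6], [119, 9], [119, 6], [121, 3], [122, 3], [123, 4], [126, 5], [127, 2], [130, 5], [134, 6], [136, 5], [136, 4], [139, 6]]
[[631.1 -23.7 104.2]
 [659.5   5.9 124.3]
 [692.9  12.  140. ]]
```

View pics/s7c.png

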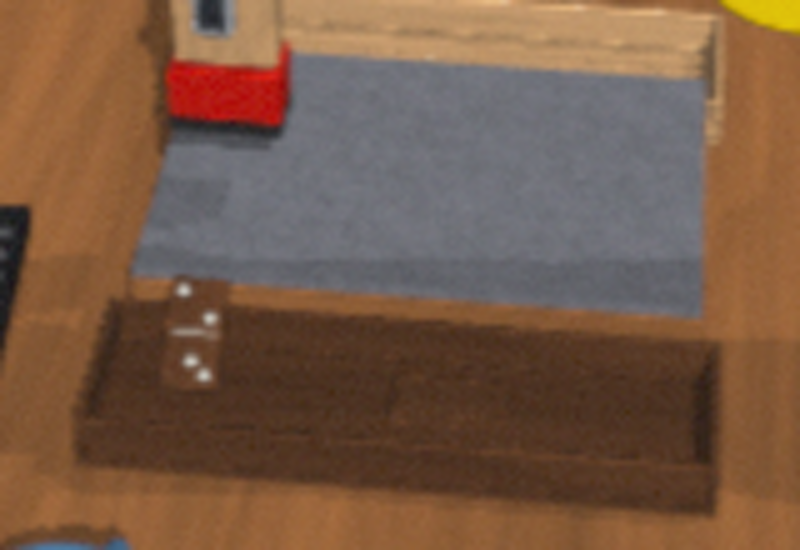

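It still leans: it rests on the tray's near rim against the board's side at about 39°. I'll press near its top end and drag down along the slope, keeping the pressure on.

```bash
python3 -m creep '[[[0,-20,0],0],[[0,-50,0],0],[[0,-80,0],0],[[0,-100,0],0],[[0,-106,0],0]]' >/dev/null
python3 -m creep '[[[0,0,0],0],[[0,0,15],0],[[0,0,30],0],[[0,0,41],0],[[0,0,45],0]]' >/dev/null
python3 -m creep '[[[0,0,2],0],[[0,0,5],0],[[0,0,8],0]]'|grep -E 'pos|force'
```

```text
position: [0.6681, 0.0967, 0.184]
ft_force: [-1.9, 1.9, 13.0]
grasp_force: 62.2
```

```bash
python3 -m creep '[[[0,-2,3],0],[[0,-5,6],0],[[0,-8,9],0]]'|grep -E 'pos|force'
python3 -m creep '[[[0,-4,3],0],[[0,-8,6],0],[[0,-12,9],0]]'|grep -E 'pos|force'
```

```text
position: [0.6688, 0.1054, 0.1763]
ft_force: [-0.7, 1.8, 9.2]
grasp_force: 61.9
position: [0.6683, 0.117, 0.1661]
ft_force: [-0.8, 0.8, 5.1]
grasp_force: 61.2
```

```bash
python3 -m creep '[[[0,-3,3],0],[[0,-6,6],0],[[0,-6,8],0]]'|grep -E 'pos|force'
cat > prof.py <<'E'
from h import *
for n in ("side","top"):
  c=camera(n);P=pts(c); z=P[...,2];x=P[...,0];y=P[...,1]
  m=(abs(x-.663)<.01)&(y>.065)&(y<.165)&(z<.06)
  q=P[m]*1000; q=q[np.argsort(q[:,1])]; print(n,q[::5,1:].round().astype(int).tolist())
E
python3 -m creep '[[[0,0,-15],0],[[0,0,-40],0],[[0,15,-68],0],[[0,45,-70],0],[[0,75,-70],0]]' >/dev/null
python3 -m creep '[[[0,30,0],0],[[0,60,0],0],[[0,60,0],0],[[0,60,0],0]]' >/dev/null
python3 prof.py; python3 to.py 500 -369 235 0
```

```text
position: [0.6683, 0.1244, 0.1585]
ft_force: [-2.5, 3.5, 22.3]
grasp_force: 63.5
side [[65, 52], [67, 53], [69, 49], [72, 54], [75, 48], [76, 43], [78, 48], [79, 1], [81, 48], [83, 41], [83, 47], [84, 42], [86, 35], [88, 43], [90, 34], [92, 35], [93, 44], [94, 34], [95, 35], [97, 28], [97, 36], [99, 32], [100, 29], [101, 24], [102, 29], [103, 21], [103, 30], [105, 26], [107, 27], [109, 23], [111, 24], [111, 24], [113, 19], [113, 16], [115, 16], [115, 3], [116, 14], [117, 4], [118, 20], [119, 14], [120, 4], [122, 4], [124, 7], [126, 5], [128, 8], [132, 3], [135, 3], [137, 6]]
top [[88, 42], [92, 38], [93, 3], [95, 37], [98, 30], [99, 27], [102, 25], [104, 26], [108, 23], [109, 21], [111, 20], [114, 13], [118, 8], [120, 4], [122, 8], [125, 7], [127, 7], [128, 6], [130, 3], [133, 5], [134, 1], [136, 2], [139, 8], [140, 0], [142, 3], [145, 2], [146, 11], [148, 7], [150, 8], [153, 4], [155, 6], [158, 5], [159, 5], [162, 3], [164, 9], [164, 5], [164, 8], [165, 30]]
pos [666.9 -12.  225.9] th -0.05 t 20.83 j [ 0.24  0.51 -0.41  1.42  0.2   1.26 -1.75] tilt [-0.001  0.001 -1.   ] w 0.272 F [ 0.7  0.8 -2.1]
shift [-166.7  357.1   -9.2] twist -0.001
```

It still leans, because friction holds it at both contacts. A push along x should break that grip and let it slide down, and there is about 35 mm of room to the tray's end wall. I'll lower the block into the tray on the domino's -x side.

```bash
python3 - <<'E'
from h import *
c=camera("side");P=pts(c); z=P[...,2];x=P[...,0];y=P[...,1]
m=(z>.016)&(z<.045)&(y>.08)&(y<.116)&(abs(x-.663)<.06)
print("lean x",np.percentile(P[m][:,0]*1000,[2,98]).round(),m.sum())
m=(z>.016)&(z<.035)&(x>.69)&(x<.73)&(y>.085)&(y<.155); print("end wall x",np.percentile(P[m][:,0]*1000,[2,98]).round(),m.sum())
m=(z>.011)&(z<.03)&(y>.08)&(y<.16)&(x<.62)&(x>.41); print("other",np.percentile(P[m]*1000,[3,97],axis=0).round().tolist(),m.sum())
E
python3 -m creep '[[[-8,-20,0],0],[[-20,-48,0],0],[[-34,-78,0],0],[[-46,-106,0],0],[[-53,-122,0],0]]' >/dev/null
python3 -m creep '[[[0,0,0],0],[[0,0,0],0],[[0,0,0],0]]' >/dev/null
python3 to.py 613 110 150 0
```

```text
lean x [650. 714.] 212
end wall x [710. 715.] 62
other [[498.0, 95.0, 12.0], [554.0, 128.0, 18.0]] 195
pos [614.4 109.4 226.2] th -0.03 t 21.55 j [ 0.11  0.42 -0.46  1.54  0.2   1.22 -1.96] tilt [ 0.    -0.001 -1.   ] w 0.273 F [ 0.3 -0.4 -2.6]
shift [-1.4 -0.6 76.2] twist -0.0
```

```bash
python3 -m creep '[[[-1,0,20],0],[[-1,0,42],0],[[-1,0,60],0],[[-1,0,72],0],[[-1,0,75],0]]'|grep -E 'pos|ft'
python3 -m creep '[[[2,0,0],0],[[7,0,0],0],[[12,0,0],0],[[17,0,0],0],[[22,0,0],0]]'|grep -E 'pos|ft'
python3 -m creep '[[[4,0,0],0],[[8,0,0],0],[[10,0,0],0],[[10,0,0],0]]'|grep -E 'pos|ft'
python3 -m creep '[[[-5,0,0],0],[[-8,0,-15],0],[[-8,0,-40],0],[[-8,0,-70],0],[[-8,0,-75],0]]' >/dev/null
python3 -m creep '[[[0,25,0],0],[[0,60,0],0],[[0,95,0],0],[[0,120,0],0],[[0,120,0],0]]' >/dev/null
python3 - <<'E'
from h import *
c,P=snap("side","s8.png"); z=P[...,2];x=P[...,0];y=P[...,1]
i=c["pixels"][190:300,200:360,::-1];cv2.imwrite("pics/s8c.png",cv2.resize(i,(800,550),interpolation=cv2.INTER_CUBIC))
E
python3 to.py 500 -369 235 0
```

```text
position: [0.6126, 0.1081, 0.1488]
ft_force: [-0.4, -0.7, -3.4]
position: [0.6363, 0.1093, 0.1521]
ft_force: [-0.2, -0.5, -2.4]
position: [0.6457, 0.1093, 0.1512]
ft_force: [0.3, -0.1, -2.0]
pos [636.8 -15.  227. ] th -0.4 t 23.6 j [ 0.27  0.44 -0.42  1.51  0.19  1.23 -1.75] tilt [ 0.    -0.002 -1.   ] w 0.274 F [-0.5  1.4 -1.9]
shift [-134.3  355.    -7.3] twist -0.007
```

View pics/s8c.png

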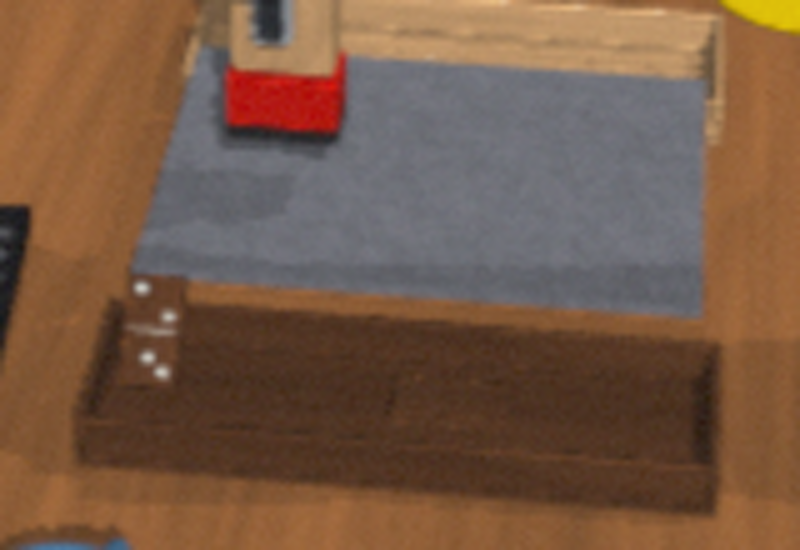

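It moved along x but still leans, with its upper end apparently hooked just over the board's edge at about z=55 mm. That is where my sweep stopped. A longer, quicker sweep at board height past the edge should knock it off.

```bash
python3 -m creep '[[[12,-12,0],0],[[30,-30,0],0],[[46,-45,0],0],[[51,-48,5],0],[[51,-48,15],0]]' >/dev/null
python3 -m creep '[[[0,0,9],0],[[0,0,18],0],[[0,0,22],0],[[0,0,22],0],[[0,0,22],0]]' >/dev/null
python3 to.py 688 88 189.5 0
```

```text
pos [687.9  36.6 189.1] th -0.11 t 24.43 j [ 0.16  0.58 -0.41  1.39  0.24  1.22 -1.84] tilt [-0. -0. -1.] w 0.271 F [ 0.3  0.  -1.4]
shift [ -0.  -51.4  -0.4] twist -0.002
```

```bash
python3 -m creep '[[[0,-8,0],0],[[0,-22,0],0],[[0,-38,0],0],[[0,-52,0],0],[[0,-58,0],0]]'|grep -E 'pos|ft'
python3 -m creep '[[[0,0,0],0],[[0,0,-10],0],[[0,0,-40],0],[[0,20,-42],0],[[0,55,-42],0]]' >/dev/null
python3 -m creep '[[[0,35,0],0],[[0,65,0],0],[[0,65,0],0],[[0,65,0],0]]' >/dev/null
python3 - <<'E'
from h import *
for n in ("side","top"):
  c=camera(n);P=pts(c); z=P[...,2];x=P[...,0];y=P[...,1]
  m=(abs(x-.687)<.008)&(y>.06)&(y<.175)&(z<.06)
  q=P[m]*1000; q=q[np.argsort(q[:,1])]; print(n,q[::4,1:].round().astype(int).tolist())
E
python3 to.py 500 -369 235 0
```

```text
position: [0.6877, 0.1004, 0.1896]
ft_force: [0.5, 0.4, -2.6]
side [[60, 53], [63, 50], [66, 53], [67, 48], [71, 50], [75, 50], [76, 47], [78, 54], [79, 53], [81, 48], [82, 52], [83, 46], [84, 43], [86, 42], [88, 51], [89, 37], [91, 39], [92, 47], [93, 44], [94, 31], [96, 40], [98, 41], [100, 38], [100, 30], [101, 28], [102, 24], [104, 26], [105, 27], [106, 25], [108, 23], [109, 23], [110, 18], [112, 22], [112, 19], [113, 16], [113, 16], [115, 14], [116, 11], [117, 15], [118, 13], [119, 15], [120, 12], [121, 5], [121, 6], [123, 3], [126, 3], [131, 7], [133, 6], [135, 5], [139, 7], [168, 13], [169, 4], [170, 6], [170, 0], [170, 5], [171, 30], [171, 19], [171, 19], [171, 24], [172, 13], [172, 27], [172, 10], [173, -1], [173, 0], [173, 4], [174, 1], [175, 1]]
top [[69, 48], [70, 47], [72, 50], [73, 56], [75, 49], [78, 47], [80, 47], [81, 48], [83, 46], [86, 44], [87, 38], [90, 40], [92, 39], [93, 38], [96, 33], [99, 30], [102, 28], [106, 26], [107, 21], [109, 19], [112, 18], [113, 17], [116, 14], [120, 8], [121, 4], [124, 4], [126, 5], [128, 6], [129, 4], [132, 6], [134, 8], [136, 9], [138, 5], [141, 4], [143, 7], [144, 4], [146, 4], [149, 6], [149, 5], [152, 7], [155, 4], [156, 1], [157, 6], [160, 7], [162, 8], [164, 3], [164, 27], [165, 11], [165, 20], [166, 31], [169, 31]]
pos [688.2 -24.8 231.9] th -0.1 t 25.7 j [ 0.24  0.55 -0.4   1.35  0.21  1.29 -1.73] tilt [ 0.001  0.    -1.   ] w 0.271 F [ 0.3  0.1 -2.1]
shift [-187.6  344.5   -3.3] twist -0.002
```

The sweep passed over it, so it leans on the board's side like a ladder, with its top at about z=50 mm. Pressing flat on its top corner, right by the wall, should make the foot slip. I'll try that once, moving slightly outward.

```bash
python3 -m creep '[[[0,-20,0],0],[[0,-52,0],0],[[0,-84,0],0],[[0,-108,0],0],[[0,-115,0],0]]' >/dev/null
python3 -m creep '[[[0,0,0],0],[[0,0,15],0],[[0,0,30],0],[[0,0,38],0],[[0,0,40],0]]'|grep -E 'pos|ft'
python3 -m creep '[[[0,0,3],0],[[0,0,6],0],[[0,0,8],0]]'|grep -E 'pos|ft'
python3 -m creep '[[[0,-1,2],0],[[0,-2,4],0],[[0,-3,5],0]]'|grep -E 'pos|ft'
```

```text
position: [0.6877, 0.089, 0.1895]
ft_force: [0.3, 0.1, -2.3]
position: [0.6894, 0.09, 0.1859]
ft_force: [0.2, 0.9, -1.5]
position: [0.6886, 0.0932, 0.1788]
ft_force: [0.1, -1.0, 3.7]
```

```bash
python3 -m creep '[[[0,0,2],0],[[0,0,4],0],[[0,0,4],0]]'|grep -E 'pos|ft'
python3 -m creep '[[[0,-4,1],0],[[0,-8,2],0],[[0,-12,3],0]]'|grep -E 'pos|ft'
python3 -m creep '[[[0,-4,2],0],[[0,-8,4],0],[[0,-12,6],0]]'|grep -E 'pos|ft'
```

```text
position: [0.6893, 0.0937, 0.1777]
ft_force: [-4.3, -1.3, 17.8]
position: [0.6881, 0.1056, 0.1711]
ft_force: [-0.9, -0.2, -2.7]
position: [0.6888, 0.1132, 0.1679]
ft_force: [-7.3, -3.1, 35.2]
```

The domino has shifted; the 35 N is probably the foot meeting the tray's end wall. I lift and look.

```bash
python3 -m creep '[[[0,0,-8],0],[[0,0,-30],0],[[0,0,-60],0],[[0,30,-64],0],[[0,65,-64],0]]' >/dev/null
python3 -m creep '[[[0,35,0],0],[[0,65,0],0],[[0,65,0],0],[[0,65,0],0]]' >/dev/null
python3 - <<'E'
from h import *
for n in ("side","top"):
  c=camera(n);P=pts(c); z=P[...,2];x=P[...,0];y=P[...,1]
  m=(abs(x-.687)<.008)&(y>.06)&(y<.175)&(z<.06)
  q=P[m]*1000; q=q[np.argsort(q[:,1])]; print(n,q[::4,1:].round().astype(int).tolist())
  if n=="side":
    I=c["pixels"].astype(int);o=manip.get_obs()["position"]
    m=(I[...,0]>90)&(I[...,1]<60)&(I[...,2]<60)&(np.hypot(x-o[0],y-o[1])<.06)&(z>.06)
    print((np.percentile(P[m],[1,50,99],axis=0)*1000).round(1))
    i=c["pixels"][180:280,200:360,::-1];cv2.imwrite("pics/s9c.png",cv2.resize(i,(800,500),interpolation=cv2.INTER_CUBIC))
E
python3 to.py 500 -369 235 0
```

```text
side [[60, 49], [64, 48], [66, 50], [68, 31], [68, 45], [69, 42], [69, 41], [70, 49], [70, 36], [71, 40], [71, 43], [72, 31], [74, 43], [75, 23], [76, 21], [77, 24], [78, 39], [78, 13], [78, 32], [79, 26], [79, 26], [81, 16], [82, 11], [84, 17], [89, 16], [90, 17], [94, 13], [97, 16], [98, 14], [104, 15], [105, 16], [107, 18], [111, 15], [114, 17], [116, 18], [118, 17], [121, 12], [123, 12], [125, 17], [131, 14], [133, 19], [134, 6], [135, 4], [136, 5], [136, 6], [137, 9], [138, 6], [141, 11], [168, 30], [169, 16], [170, 17], [170, 11], [170, 22], [171, 25], [171, 1], [171, 5], [172, 31], [172, -1], [172, -1], [173, 28], [173, -3], [173, 0], [174, 5], [175, 2]]
[[651.3 -27.6  98.6]
 [679.5   2.2 118.7]
 [713.4   7.9 134.3]]
top [[90, 15], [91, 12], [93, 15], [96, 15], [98, 18], [99, 12], [102, 12], [104, 17], [107, 17], [108, 13], [110, 14], [113, 15], [115, 15], [117, 11], [119, 16], [121, 16], [122, 15], [124, 13], [127, 16], [128, 14], [130, 14], [133, 14], [137, 8], [140, 7], [141, 1], [143, 4], [146, 5], [146, 3], [149, 4], [152, 4], [154, 5], [155, 3], [157, 6], [160, 6], [163, 8], [163, 4], [164, 13], [165, 10], [165, 22], [166, 33], [169, 30]]
pos [687.9 -11.5 228.7] th -0.01 t 28.63 j [ 0.23  0.55 -0.4   1.35  0.21  1.29 -1.75] tilt [-0.001  0.001 -1.   ] w 0.268 F [ 0.2  0.4 -1.8]
shift [-187.9  357.6   -6.5] twist -0.0
```

View pics/s9c.png

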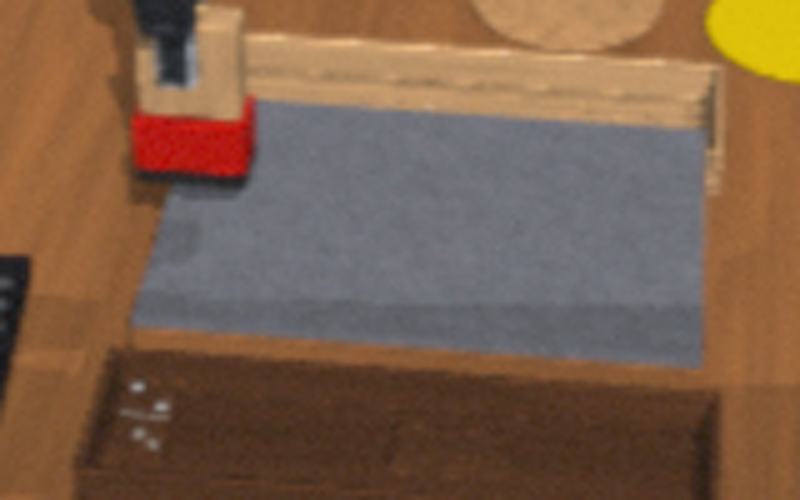

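The last domino is now flat in the dark tray, with its pips at crop (145,413). Next, the mat.

```bash
python3 -m creep '[[[-8,16,-6],0],[[-24,46,-6],0],[[-41,78,-6],0],[[-58,110,-6],0],[[-75,142,-6],0]]' >/dev/null
python3 -m creep '[[[-17,32,0],0],[[-34,64,0],0],[[-51,96,0],0],[[-68,128,0],0],[[-85,160,0],0]]' >/dev/null
python3 -m creep '[[[-14,27,0],0],[[-24,46,0],0],[[-27,56,0],0],[[-27,56,0],0],[[-27,56,0],0]]' >/dev/null
python3 -m creep '[[[0,0,0],0],[[0,0,0],0]]' >/dev/null
python3 to.py 501 -369 150 0
python3 - <<'E'
from h import *
for n in("side",):
    c=camera(n);P=pts(c);x,y,z=P[...,0],P[...,1],P[...,2]
    I=c["pixels"].astype(int);o=manip.get_obs()["position"]
    m=(I[...,0]>90)&(I[...,1]<60)&(I[...,2]<60)&(np.hypot(x-o[0],y-o[1])<.06)&(z>.06)
    print((np.percentile(P[m],[1,50,99],axis=0)*1000).round(1))
    u=np.where(m)[1]; 
    for a in (.470,.495,.520): 
        q=P[m&(abs(x-a)<.006)][:,2]*1000; print(a,q.min().round(1),q.max().round(1))
E
```

```text
pos [ 502.2 -368.2  235.3] th 0.13 t 30.05 j [ 0.78  0.39 -0.28  1.54  0.11  1.23 -1.09] tilt [ 0.001  0.001 -1.   ] w 0.271 F [ 0.4  0.8 -2.1]
shift [-1.3  0.9 85.3] twist 0.002
[[ 466.9 -357.9  107.3]
 [ 496.3 -350.1  125.6]
 [ 523.2 -341.   140.9]]
0.47 108.0 141.3
0.495 107.7 140.8
0.52 106.5 140.2
```

```bash
python3 -m creep '[[[0,0.5,15],0],[[0,0.5,40],0],[[0,0.5,65],0],[[0,0.5,82],0],[[0,0.5,88],0]]' >/dev/null
python3 -m creep '[[[0,0,0],0],[[0,0,1.5],0],[[0,0,3],0],[[0,0,3],0]]'|grep -E 'pos|ft'
python3 -m creep '[[[0,0,1],0],[[0,0,2],0],[[0,0,2],0]]'|grep -E 'pos|ft'
```

```text
position: [0.5013, -0.3712, 0.1454]
ft_force: [-0.2, -1.2, -2.5]
position: [0.5007, -0.3711, 0.1425]
ft_force: [0.2, 0.8, -2.1]
```

```bash
python3 -m creep '[[[0,-2,0],0],[[0,-2,1],0],[[0,-2,1],0]]'|grep -E 'pos|ft'
python3 -m creep '[[[0,0,1],0],[[0,0,1],0],[[0,0,1],0]]'|grep -E 'pos|ft'
```

```text
position: [0.5007, -0.3688, 0.1412]
ft_force: [-0.1, 0.5, -2.5]
position: [0.5007, -0.3691, 0.1402]
ft_force: [0.2, -0.0, -2.7]
```

```bash
python3 -m creep '[[[0,0,0.7],0],[[0,0,1],0],[[0,0,1],0]]'|grep -E 'pos|ft'
python3 -m creep '[[[0,0,0.7],0],[[0,0,1],0],[[0,0,1],0]]'|grep -E 'pos|ft'
```

```text
position: [0.5007, -0.3692, 0.1401]
ft_force: [-3.2, 1.7, 5.0]
position: [0.5007, -0.3692, 0.1401]
ft_force: [-7.1, 4.3, 14.1]
```

The block is on the mat. I ease off, release and rise.

```bash
python3 -m creep '[[[0,0,-1.2],0],[[0,0,-1.2],0]]'|grep -E 'ft'
python3 -m creep '[[[0,0,0],0],[[0,0,0],0],[[0,0,0],0],[[0,0,0],0],[[0,0,0],0]]' 0.6|grep -E 'grip|ft'
python3 -m creep '[[[0,0,0],0],[[0,0,-5],0],[[0,0,-20],0],[[0,0,-45],0],[[0,0,-75],0]]' >/dev/null
python3 -m creep '[[[0,0,-30],0],[[0,0,-50],0],[[-30,0,-60],0],[[-65,0,-60],0],[[-100,0,-60],0]]' >/dev/null
python3 -m creep '[[[-30,20,0],0],[[-60,55,0],0],[[-70,85,0],0],[[-70,85,0],0],[[-70,85,0],0]]'
python3 - <<'E'
from h import *
c,P=snap("top","t9.png");x,y,z=P[...,0],P[...,1],P[...,2]
for n,m in dict(handle=(z>.09)&(z<.12)&(np.hypot(x-.496,y+.369)<.05),foot=(z>.03)&(z<.12)&(np.hypot(x-.496,y+.369)<.05)).items():
    r=cv2.minAreaRect((P[m][:,:2]*1000).astype(np.float32)); print(n,np.round(r[0],1),np.round(r[1],1),r[2],np.median(z[m]))
print("board",((z>.055)&(z<.09)&(abs(x-.55)<.15)&(abs(y+.044)<.105)).sum())
for n,y0,y1 in(("lt",-.245,-.165),("dk",.078,.158)):
  k,l,s,_=cv2.connectedComponentsWithStats(((z>.011)&(z<.05)&(abs(x-.553)<.153)&(y>y0)&(y<y1)).astype(np.uint8))
  for i in range(1,k):
    if s[i,4]>40: print(n,s[i,4],(P[l==i].mean(0)*1000).round())
i=c["pixels"][90:330,70:490,::-1];cv2.imwrite("pics/t9c.png",cv2.resize(i,(800,457),interpolation=cv2.INTER_CUBIC))
E
```

```text
ft_force: [-3.3, 1.2, 6.6]
ft_force: [0.0, 0.2, 0.0]
grip_width: 0.603
clock: 33.93
position: [0.329, -0.4555, 0.2748]
ee_rot: [1.0, -0.003, -0.0, 0.0]
ft_force: [-0.2, 0.2, -0.1]
grip_width: 0.606
grasp_force: 0.0
handle [ 496.4 -370.9] [25.1 53.5] 89.97819519042969 0.10354120025458102
foot [ 495.9 -370. ] [60.5 36. ] 0.6757985949516296 0.09574990441099795
board 79
lt 233 [ 577. -196.   15.]
lt 247 [ 461. -199.   15.]
dk 196 [690. 106.  16.]
dk 245 [526. 107.  15.]
```

View pics/t9c.png

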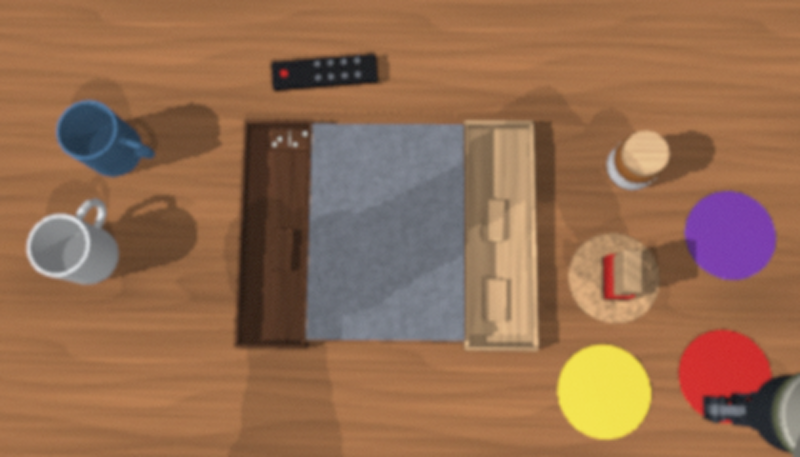

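The board is empty, with two light dominoes in the light tray and two dark in the dark tray. The block stands on the cork mat at (620,275), about 1 mm off its centre, and the bystanders are where they were.

```bash
python3 -c "
from workcell import manip
print(manip.hand_in())"
```

```text
the job is handed in; nothing more can be done
None
```

The job is handed in at about 34 s: both light dominoes are in the light tray and both dark in the dark tray, the block stands upright within about 1 mm of the mat's centre, and the mugs, jar and remote are where they were; one dark domino first leaned on the board's edge, so I pressed it flat with the block.

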